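# Seat the cuvette under the photometer's push-latch cover

### The job

Press down the striped edge of the photometer's shut cover and let go so that it pops open, push the blue-stoppered cuvette inside straight down with a fingertip until it is fully home in its holder, then press the cover down again until it latches shut. Only touch and push: do not pull the cuvette up, and leave the bottles and dishes standing on the bench and on the instrument where they are.

Things in the scene. Friction and masses are not known exactly. Their poses are not given: they have to be found in the camera images.
- instrument: off-white photometer, fixed, 300 (x) by 400 (y) mm; origin under its centre, deck 120 mm above it; +x points away from its front. Grey cover with a blue stripe on the deck towards +y, keypad (up to 25 mm above the deck) towards -y. Under the cover: open compartment 120 (x) by 95 (y) mm, centred at x -15, y +78 mm, floor 60 mm below the deck
- cover (a joint): hinge of the sprung push-latch cover, rad: 0 = latched shut; about 1.18 = standing open, yields up to 1.5; about -0.07 = pressed in to its hard stop, 9 mm down at the press point. Press to the stop and let go: if latched it pops open, swinging up in about 1 s; if open it stays latched at 0. Presses short of about -0.06 do nothing. Needs 3 to 6 N
- cover_press (a point): where to press: middle of the blue stripe on the cover's outer face, 20 mm in from its free front edge, midway across its 150 mm width; 130 mm from the hinge line, and 16 mm above the hinge when shut (146 mm above the bench). Moves with the cover; its z axis is the outward normal
- cover_hinge (a point): middle of the cover's hinge line, fixed on the instrument, 130 mm above the bench; the line runs along the instrument's y. The shut cover reaches 150 mm from here towards the instrument's -x (its front), and opens by swinging that edge up and back towards +x
- cuvette (a joint): how far the cuvette is pushed into its holder, m: 0 to 0.003 at the start (standing proud), 0.010 = fully home, stopper resting on the holder; negative = pulled up. Held by friction: it slides straight down with about 3 to 4 N and stays where it is left
- cuvette_top (a point): centre of the top of the cuvette's round blue stopper (18 mm across, 10 mm tall), in the compartment under the cover; 5 to 8 mm above the deck level at the start, 2 mm below it when home. The clear cuvette is 12.5 mm square, in a 36 mm square aluminium holder whose top is 12 mm below the deck; its place in the compartment varies
- vial: loose amber vial with red cap, 24 mm across, 50 mm tall, standing on the instrument's deck; leave alone. Origin: centre of its underside
- dish: loose white shallow dish, 70 mm across, 14 mm tall, lying on the instrument's deck; leave alone. Origin: centre of its underside
- wash_bottle: loose clear bottle, 66 mm across, 170 mm tall, on the bench; leave alone. Origin: centre of its underside
- jar: loose white jar, 72 mm across, 100 mm tall, on the bench; leave alone. Origin: centre of its underside
- reagent: loose amber bottle with blue cap, 60 mm across, 140 mm tall, on the bench; leave alone. Origin: centre of its underside
- beaker: loose glass beaker, 70 mm across, 90 mm tall, on the bench; leave alone. Origin: centre of its underside

How it is judged (in metres and radians):
On the way, in this order (a step that is already met when the one before it is completed fails the run):
1. the cover has popped open (value of joint cover above 0.9 rad), for 0.2 s.
2. with the cover open, the cuvette is pushed fully home (value of joint cuvette above 0.0085 m and value of joint cover above 0.6 rad), for 0.2 s.
3. the cover is latched shut again (value of joint cover between -0.03 and 0.03 rad), for 0.2 s.
At the end, for the whole second after the job is handed in: The cover is latched shut (joint within 0.03 rad of 0), the cuvette is home within 1.5 mm (joint above 0.0085), and the bottles and dishes stand upright within 30 mm of where they started (all of step 3 and value of joint cuvette above 0.0085 m and distance of each of vial, dish, wash_bottle, jar, reagent, beaker from where it was at the start of the episode below 0.03 m and angle between each of vial, dish, wash_bottle, jar, reagent, beaker's own z axis and vertical below 0.2 rad); the robot touches nothing.
It fails at once if the cuvette is pulled up by more than 4 mm (value of joint cuvette below -0.004 m).
It fails at once if a bottle, jar, vial, dish or beaker is lifted or shifted by more than 30 mm (distance of any of vial, dish, wash_bottle, jar, reagent, beaker from where it was at the start of the episode above 0.03 m).
It also fails if it takes over 70 s, if anything falls off the work surface, if the arm or the gripper's body presses on something with over 40 N, if the wrist force passes 120 N, or if a joint passes its speed limit or range.

### The arm

A 7-joint arm with a two-finger parallel gripper is mounted at the origin on the work surface. World frame = base frame: x ahead of the robot, y to its left, z up, the work surface at z = 0. Lengths are in mm, angles in rad, forces in N, time in s.
With the tool pointing down it reaches from about 425 to 925 mm from the base axis. Payload 6.8 kg.
Tool frame: the origin (TCP) lies on the centre line of the jaws, within the pads' length; the fingertips stand 17 mm ahead of it and the grasp point (between the pads) lies 2 mm behind it; z points along the fingers, y is the line along which they close (so a half turn about z gives the same grasp; the last joint's range is limited). The gripper opens to 88 mm and grips with 3 to 60 N. Pads are 20 mm wide; open, the fingers measure 115 mm over their backs; the gripper's body (75 mm by 178 mm) begins 61 mm behind the grasp point.
Start: joints at [-1.35, 0.477, 0.022, 1.555, -0.011, 1.109, -0.083], TCP at [217.959, 638.859, 239.664] pointing down, gripper open.
Joint ranges: [-2.96, 2.96], [-0.34, 2.1], [-1.41, 1.46], [0.24, 2.44], [-1.37, 4.51], [0.17, 1.92], [-2.96, 2.96]. Speed limits (rad/s): [2.39, 2.39, 3.14, 3.14, 3.14, 3.14, 3.14].

### API

Orientations are given as a unit quaternion [x, y, z, w].
In Python, from bench import arm gives the robot as it stands.
- The arm moves only by the tool servo_tool, never from a script. Its argument "motion" is text: rows parted by semicolons, each of 4 numbers parted by spaces: the shift along the tool's x, y, z in units of 30 mm (1.0 is 30 mm), then the turn about the tool's z in units of 8 degrees (1.0 is 8 degrees). A call has 1 to 20 rows; each row shifts and turns the commanded pose from where the row before left it, along the tool's axes as they then stand; what a row does not reach is not made up. A row lasts 1/10 s, in which the tool goes at most 50 mm and 8.59 degrees, less where a joint would pass 70% of its speed; a pose out of reach is approached as far as the arm can. A call is refused whole if a number of a shift passes 1 or a number of a turn 1, either way. A call with a gripper value outside its range is refused whole. "grip" is the opening in per cent of the stroke, from 0 (shut) to 100 (fully open), set as the call begins (left out, the last holds). The fingers move at their own pace and stop on an object; the grip force is fixed at half the most. Time passes only in rows, so rows that do not move let the fingers close. It gives the time, the measured TCP pose, the force, the opening and the grip force at its end, in the units of the state.
- arm.get_state(): the state, without advancing time (a new reading comes with each control period).
- arm.camera(name): name is "scene" or "top" or "wrist"; returns the picture (400x640x3 uint8, red, green, blue); there is no depth.
- arm.calibration(name): a dict with "fov_y" (degrees; the focal length in pixels is half the picture's height over the tangent of half this angle, whatever the lens; pixels are square), "cx", "cy" (the principal point, pixels), "pose" (4x4, takes a point from camera to world coordinates). Camera axes: x right, y up, looking along -z (the intrinsics and any distortion apply to the point x, -y, -z); pixel columns grow to the right and rows downward; lengths in mm; the calibration is good to about 2 mm. The wrist camera is an equidistant fisheye: a pixel r from the principal point sees the ray r / f radians off the axis. A picture is of the moment at which its call begins: read the wrist's pose just before it. calibration takes no time and is no camera call; for the wrist camera it gives the pose at the moment of the call.
- arm.close_job(): hands the job in; it is judged then, once.
The state is a dict: "t": time; "joints": joint angles; "joint_vel": joint speeds; "joint_efforts": joint torques, N m; "ee_pos": TCP position; "tcp_rot": TCP orientation; "contact_force": force on the tool from outside, world axes, zero at the start; "wrist_torque": the same for the moment, N m; "grip_width": opening from 0.0 (shut) to 1.0 (fully open); "finger_force": force on a finger pad.
Only numpy, scipy, OpenCV 4.12 (cv2) and the standard library are available. Lean on these libraries where they do the work, as an engineer would, in place of code of your own. Each camera call takes 0.05 s, during which the arm holds its last target. There are 200 camera calls.

## Working session

There is one attempt and no reset: what is moved stays moved. The work goes in short steps, Python scripts to look and compute and a tool call to move; the robot and the scene stay as the last step left them, time stands still between calls to the robot, and variables do not carry over. Pictures are saved under pics/ and viewed, at most 10 in all, crops included, and the job is handed in when it is done.

Besides the shell and the picture viewer there is one more tool, called after "Emit:" as name(argument=value, ...) on one line, values as JSON. servo_tool: Moves the arm, as the interface text tells. Its arguments: {"type":"object","properties":{"motion":{"type":"string"},"grip":{"type":"number"}},"required":["motion"]}

```bash
mkdir -p pics
cat > h.py <<'E'
import numpy as np, cv2
from bench import arm
def snap(n,f):
    c=arm.calibration(n); im=arm.camera(n); cv2.imwrite(f,im[:,:,::-1]); return c,im
E
python3 - <<'E'
from h import *
import pickle
d={}
for n in("scene","top","wrist"):
    c,im=snap(n,f"pics/{n}0.png"); d[n]=c; print(n,c)
pickle.dump(d,open("cal.pkl","wb"))
s=arm.get_state(); print(s['t'],s['ee_pos'],s['tcp_rot'],s['contact_force'])
E
```

```text
scene {'fov_y': 43.72189840497441, 'cx': 308.289319431392, 'cy': 200.14180962453375, 'pose': array([[ 6.42746978e-02, -6.40001990e-01,  7.65680231e-01,
         1.75676348e+03],
       [ 9.97880231e-01,  4.90526007e-02, -4.27654874e-02,
        -1.05976159e+02],
       [-1.01886096e-02,  7.66805904e-01,  6.41798175e-01,
         1.10970089e+03],
       [ 0.00000000e+00,  0.00000000e+00,  0.00000000e+00,
         1.00000000e+00]])}
top {'fov_y': 44.376173360201136, 'cx': 320.576236964913, 'cy': 197.9640588276059, 'pose': array([[-1.66780664e-02,  9.86984192e-01, -1.59950139e-01,
         3.03963487e+02],
       [-9.99846924e-01, -1.73092092e-02, -2.55331135e-03,
        -5.17685938e+01],
       [-5.28868836e-03,  1.59883070e-01,  9.87121793e-01,
         1.70058696e+03],
       [ 0.00000000e+00,  0.00000000e+00,  0.00000000e+00,
         1.00000000e+00]])}
wrist {'fov_y': 65.70646984690485, 'cx': 317.7031848488303, 'cy': 200.83170552562518, 'pose': array([[ 3.23311471e-01, -9.11532843e-01, -2.54121169e-01,
         1.48382789e+02],
       [ 9.46292602e-01,  3.11417503e-01,  8.68875727e-02,
         6.62624886e+02],
       [-6.30963684e-05, -2.68564731e-01,  9.63261637e-01,
         3.83314504e+02],
       [ 0.00000000e+00,  0.00000000e+00,  0.00000000e+00,
         1.00000000e+00]])}
0.15 [217.83272283 638.45678641 238.93572563] [ 1.63651049e-01  9.86518067e-01 -6.59491972e-04 -5.71958987e-05] [-0.48501367  0.28563758 -0.46595549]
```

View pics/top0.png

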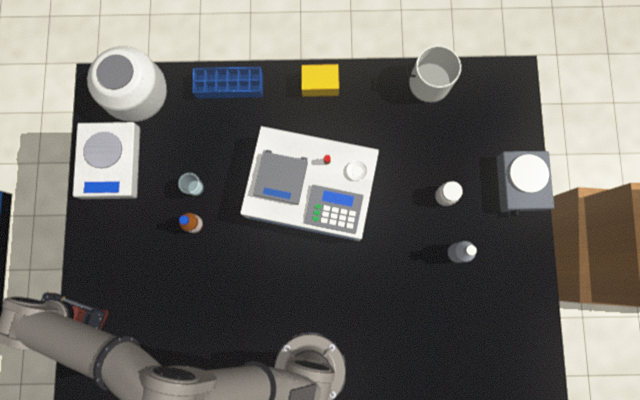

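View pics/scene0.png

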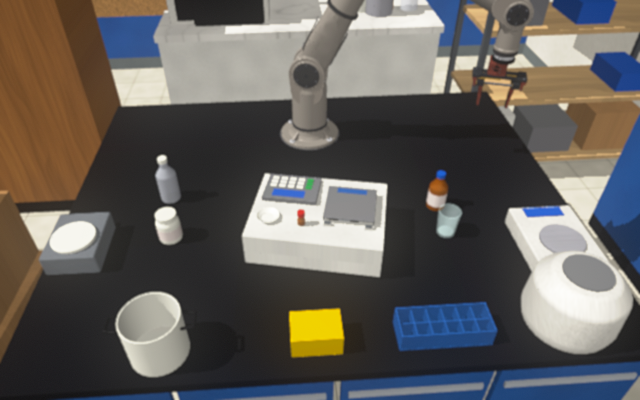

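The top view shows the instrument at about (241–378, 128–238), its front towards the robot and the cover's stripe near (278,193). In the scene view the vial and dish stand behind the cover. I'll enlarge the top view.

Run:
```python
import cv2
im=cv2.imread("pics/top0.png")[120:245,235:390]
cv2.imwrite("pics/topc.png",cv2.resize(im,None,fx=4.8,fy=4.8,interpolation=cv2.INTER_CUBIC))
```

```text
(no output)
```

View pics/topc.png

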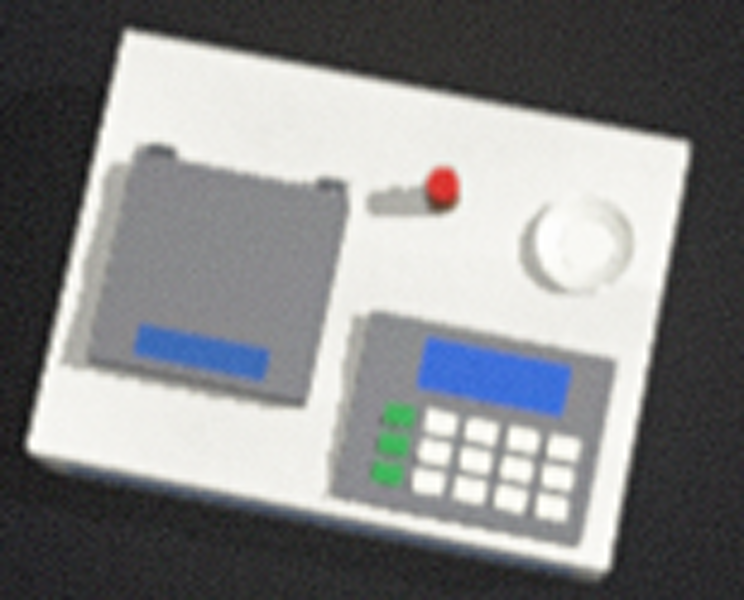

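The crop shows deck corners at (125,30), (690,142), (608,570) and (28,455), and the stripe centred at about (202,352).

```bash
cat >> h.py <<'E'
def ray(c,u,v,fish=False):
    f=200/np.tan(np.radians(c['fov_y']/2)); x,y=u-c['cx'],v-c['cy']
    if fish:
        r=np.hypot(x,y); t=r/f; d=np.array([x/r*np.sin(t),-y/r*np.sin(t),-np.cos(t)])
    else: d=np.array([x/f,-y/f,-1])
    P=c['pose']; return P[:3,3],P[:3,:3]@d
def onz(c,u,v,z,fish=False):
    o,d=ray(c,u,v,fish); return o+d*(z-o[2])/d[2]
def toolmove(target):
    from scipy.spatial.transform import Rotation as R
    s=arm.get_state(); return R.from_quat(s['tcp_rot']).inv().apply(np.array(target)-s['ee_pos'])/30
E
python3 - <<'E'
from h import *
import pickle
from scipy.spatial.transform import Rotation as R
c=pickle.load(open("cal.pkl","rb"))['top']
g=lambda p,z: onz(c,(p[0]+.5)/4.8+235-.5,(p[1]+.5)/4.8+120-.5,z)
C=[g(p,120) for p in[(125,30),(690,142),(608,570),(28,455)]]
for p in C: print(p.round(1))
L=np.array([[150,200],[150,-200],[-150,-200],[-150,200]])
A=np.array([p[:2] for p in C]); m=A.mean(0)
U,S,V=np.linalg.svd(L.T@(A-m)); Rm=(U@V).T
yaw=np.arctan2(Rm[1,0],Rm[0,0]); print("centre",m,"yaw",yaw,np.degrees(yaw)); print((L@Rm.T+m-A).round(1))
st=g((202,352),146); print("stripe",st, "local",Rm.T@(st[:2]-m))
for n,p,z in[("vial",(443,187),170),("dish",(580,243),134)]:
    q=g(p,z);print(n,q,Rm.T@(q[:2]-m))
s=arm.get_state(); print(R.from_quat(s['tcp_rot']).as_matrix().round(3), s['joints'])
E
```

```text
[808.1 148.8 120. ]
[ 720.6 -242.   120. ]
[ 426.  -176.5  120. ]
[510.5 213.7 120. ]
centre [616.30010193 -14.01579191] yaw -0.21675522989450288 -12.419159860342907
[[-2.3  0.2]
 [-0.8  0.4]
 [ 0.8 -0.5]
 [ 2.3 -0.1]]
stripe [574.72699923  93.21262335 146.        ] local [-63.66105792  95.77852375]
vial [679.46762075 -70.18373366 170.        ] [ 73.76901036 -41.26870758]
dish [ 647.5344255  -163.05277552  134.        ] [  62.55563277 -138.83226665]
[[-0.946  0.323 -0.   ]
 [ 0.323  0.946 -0.001]
 [-0.    -0.001 -1.   ]] [-1.3501153   0.47760909  0.02236465  1.55615433 -0.01149585  1.10928161
 -0.08310436]
```

Emit:
servo_tool(motion="0 0 0 -0.8; -0.5 -0.5 0 0; -1 -1 0 0; -1 -1 0 0; -1 -1 0 0; -1 -1 0 0; -1 -1 0 0; -1 -1 0 0; -1 -1 0 0; -1 -1 0 0; -1 -1 0 0; -1 -1 0 0; -1 -1 0 0; -1 -1 0 0; -1 -1 0 0; -1 -1 0 0; -0.5 -0.5 0 0; -0.5 -0.2 0 0; 0 0 0 0; 0 0 0 0", grip=0)

```text
t: 2.15
ee_pos: [573.4, 94.9, 239.3]
tcp_rot: [0.108, 0.994, 0.0, -0.0]
contact_force: [-0.7, 0.2, 0.5]
grip_width: 0.002
finger_force: 0.0
```

Run:
```python
from h import *
s=arm.get_state(); print(s['t'],s['ee_pos'],s['tcp_rot'],s['contact_force'])
print(toolmove([574.7,93.2,185]))
c,im=snap("wrist","pics/w1.png"); np.save("w1.npy",c['pose'])
```

```text
2.15 [573.41149832  94.90443211 239.30910007] [ 1.07610999e-01  9.94192946e-01  2.28975390e-04 -4.54190147e-04] [-0.69452393  0.2248186   0.492579  ]
[-0.0558361  -0.04695569  1.81023431]
```

View pics/w1.png

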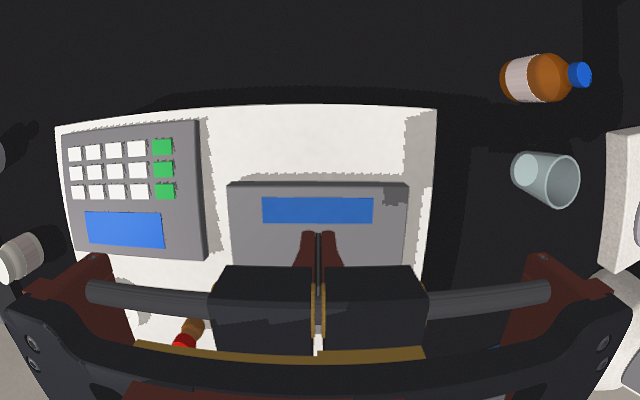

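The wrist view shows the stripe centred at about (317,210), in line with the closed fingertips at (318,235). I'll check that position, then press.

Run:
```python
from h import *
c=arm.calibration("wrist")
p=onz(c,317.5,210,146,True); print(p, toolmove([p[0],p[1],165]))
```

```text
[573.63449826  95.69804441 146.        ] [-0.01580862  0.01658995  2.47782482]
```

Emit:
servo_tool(motion="0 0 0.8 0; 0 0 0.8 0; 0 0 0.7 0; 0 0 0.2 0; 0 0 0.1 0; 0 0 0.1 0; 0 0 0.1 0; 0 0 0 0; 0 0 0 0")

```text
t: 3.1
ee_pos: [573.5, 94.5, 157.2]
tcp_rot: [0.108, 0.994, 0.001, 0.0]
contact_force: [-3.8, 0.9, 4.7]
grip_width: 0.003
finger_force: 2.2
```

Emit:
servo_tool(motion="0 0 0.07 0; 0 0 0.07 0; 0 0 0 0; 0 0 0 0")

```text
t: 3.5
ee_pos: [573.7, 94.6, 154.2]
tcp_rot: [0.108, 0.994, 0.001, 0.0]
contact_force: [-10.4, 1.7, 16.7]
grip_width: 0.005
finger_force: 8.8
```

Emit:
servo_tool(motion="0 0 -1 0; 0.4 0 -1 0; 0.9 0 -1 0; 0.9 0 -1 0; 0.9 0 -0.5 0; 0 0 0 0; 0 0 0 0; 0 0 0 0; 0 0 0 0; 0 0 0 0; 0 0 0 0; 0 0 0 0; 0 0 0 0")

```text
t: 4.8
ee_pos: [483.1, 113.4, 286.3]
tcp_rot: [0.108, 0.994, -0.0, -0.0]
contact_force: [0.1, 0.1, -0.3]
grip_width: 0.004
finger_force: 0.0
```

Run:
```python
from h import *
import pickle
ct,t=snap("top","pics/t2.png"); cw,w=snap("wrist","pics/w2.png"); pickle.dump((ct,cw),open("cal2.pkl","wb"))
print(arm.get_state()['ee_pos'])
tc=cv2.resize(t[130:230,235:335],(500,500),interpolation=cv2.INTER_CUBIC)
cv2.imwrite("pics/t2c.png",tc[:,:,::-1])
```

```text
[483.00322291 113.40615192 286.39894813]
```

View pics/t2c.png

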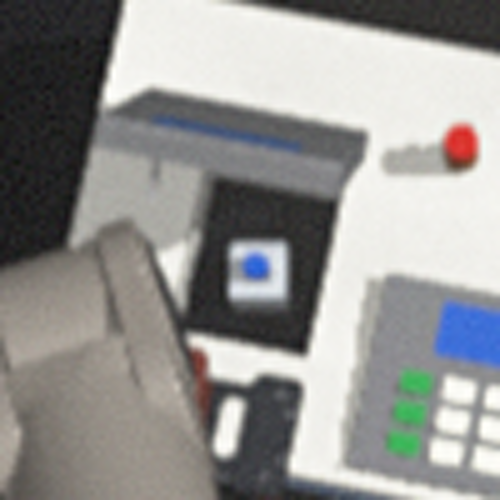

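View pics/w2.png

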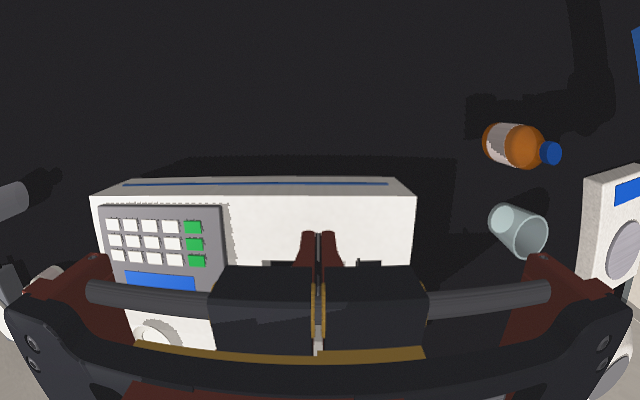

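The cover is open. The blue stopper is at (256,267) in the 5x top crop, which is about (286,183) in the full picture, in the front-right part of the compartment.

Run:
```python
from h import *
import pickle
ct,_=pickle.load(open("cal2.pkl","rb"))
im=cv2.imread("pics/t2.png").astype(float)[176:192,278:296]
w=np.clip(im[...,0]-np.maximum(im[...,1],im[...,2])-40,0,None)
v,u=np.mgrid[176:192,278:296]; u0,v0=(w*u).sum()/w.sum(),(w*v).sum()/w.sum()
print(u0,v0)
p=onz(ct,u0,v0,125); p2=onz(ct,258/5+235-.4,272/5+130-.4,108); print("stopper",p,"holder",p2)
yaw=-.2168; R=np.array([[np.cos(yaw),-np.sin(yaw)],[np.sin(yaw),np.cos(yaw)]])
print("local",R.T@(p[:2]-[616.3,-14.0]), toolmove([p[0],p[1],286]))
```

```text
285.76194939081535 182.75632614807873
stopper [611.67516916  65.38388512 125.        ] holder [610.78246647  65.22142833 108.        ]
local [-21.59248854  76.5307436 ] [-4.53318152 -0.63931605  0.01305176]
```

Emit:
servo_tool(motion="-0.8 -0.2 0 0; -0.8 -0.2 0.5 0; -0.7 -0.24 1 0; -0.7 0 1 0; 0 0 1 0; 0 0 0.6 0; 0 0 0 0; -0.4 0 0 0; -0.4 0 0 0; -0.4 0 0 0; -0.3 0 0 0; 0 0 0 0; 0 0 0 0; 0 0 0 0")

```text
t: 6.3
ee_pos: [610.3, 65.7, 163.4]
tcp_rot: [0.108, 0.994, 0.0, -0.0]
contact_force: [-0.1, -0.4, -0.1]
grip_width: 0.007
finger_force: 0.0
```

Run:
```python
from h import *
c,w=snap("wrist","pics/w3.png"); print(arm.get_state()['contact_force'],toolmove([611.4,65.3,150]))
cv2.imwrite("pics/w3c.png",cv2.resize(w[150:300,220:420],(800,600))[:,:,::-1])
# predicted stopper-top pixel
P=np.linalg.inv(c['pose'])@np.array([611.4,65.3,126.5,1]); f=200/np.tan(np.radians(c['fov_y']/2))
x,y,z=P[0],-P[1],-P[2]; r=np.hypot(x,y); t=np.arctan2(r,z); print(c['cx']+f*t*x/r,c['cy']+f*t*y/r)
```

```text
[-0.38408716  0.54303209  0.45468883] [-0.04085254 -0.0058776   0.44783728]
316.56986788771985 237.5541072473065
```

View pics/w3c.png

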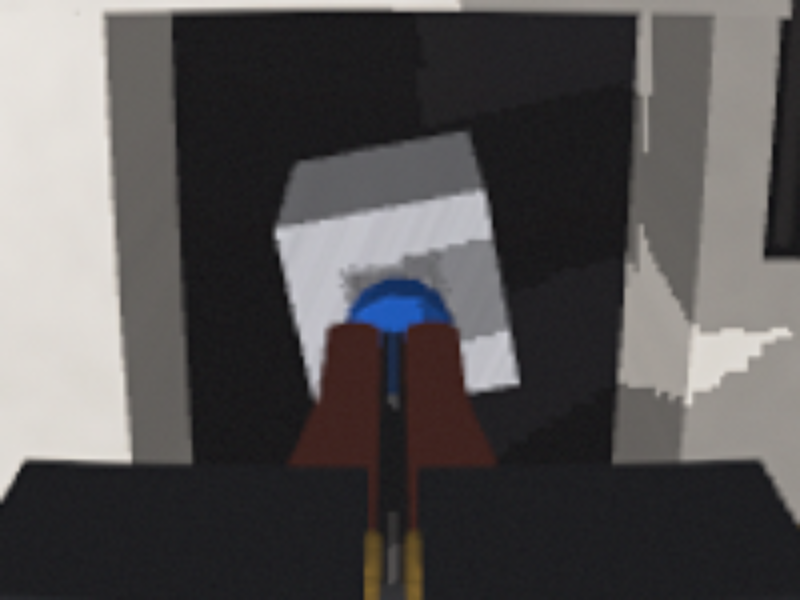

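The stopper sits under the fingertips, at x 399 against 393 for the fingers in the crop. That's within about 1–2 mm, so I'll push down.

Emit:
servo_tool(motion="0 0.04 0.4 0; 0 0 0.1 0; 0 0 0.1 0; 0 0 0.1 0; 0 0 0.1 0; 0 0 0.08 0; 0 0 0.08 0; 0 0 0 0; 0 0 0 0")

```text
t: 7.25
ee_pos: [610.7, 66.8, 135.4]
tcp_rot: [0.108, 0.994, 0.0, -0.0]
contact_force: [-5.6, 0.3, 9.0]
grip_width: 0.004
finger_force: 4.4
```

Emit:
servo_tool(motion="0 0 0.06 0; 0 0 0.06 0; 0 0 0 0; 0 0 0 0; 0 0 0 0")

```text
t: 7.75
ee_pos: [610.9, 66.8, 135.0]
tcp_rot: [0.109, 0.994, 0.001, -0.0]
contact_force: [-15.4, -0.2, 32.6]
grip_width: 0.003
finger_force: 16.8
```

The cuvette is home: 33 N with no further travel, and tip z at 118. Next I'll withdraw to the front, go up and over, and come down behind the cover.

Emit:
servo_tool(motion="0 0 -0.4 0; 0 0 -0.4 0; 0.5 0 0 0; 0.5 0 0 0; 0 0.2 -0.9 0; 0 0.2 -1 0; 0 0.25 -1 0; 0 0 -1 0; 0 0 -1 0; 0 0 -0.9 0; 0 0 0 0; -0.9 0 0 0; -0.9 0 0 0; -0.9 0 0 0; -0.9 0 0 0; -0.5 0 0 0; 0 0 0 0; 0 0 0 0")

```text
t: 9.55
ee_pos: [705.5, 65.7, 327.9]
tcp_rot: [0.108, 0.994, -0.0, -0.001]
contact_force: [0.1, -0.6, -0.1]
grip_width: 0.01
finger_force: 0.0
```

Run:
```python
from h import *
c,t=snap("top","pics/t4.png"); s=arm.get_state(); print(s['contact_force'])
yaw=-.2168; R=np.array([[np.cos(yaw),-np.sin(yaw)],[np.sin(yaw),np.cos(yaw)]])
print("local",R.T@(s['ee_pos'][:2]-[616.3,-14.0]),s['ee_pos'])
_,t2=snap("scene","pics/s4.png")
cv2.imwrite("pics/s4c.png",cv2.resize(t2[60:280,220:460],(720,600*1))[:,:,::-1])
```

```text
[-0.1522661  -1.02914864  0.85047541]
local [69.69247839 97.27603615] [705.28565621  66.00763552 328.3742953 ]
```

View pics/s4c.png

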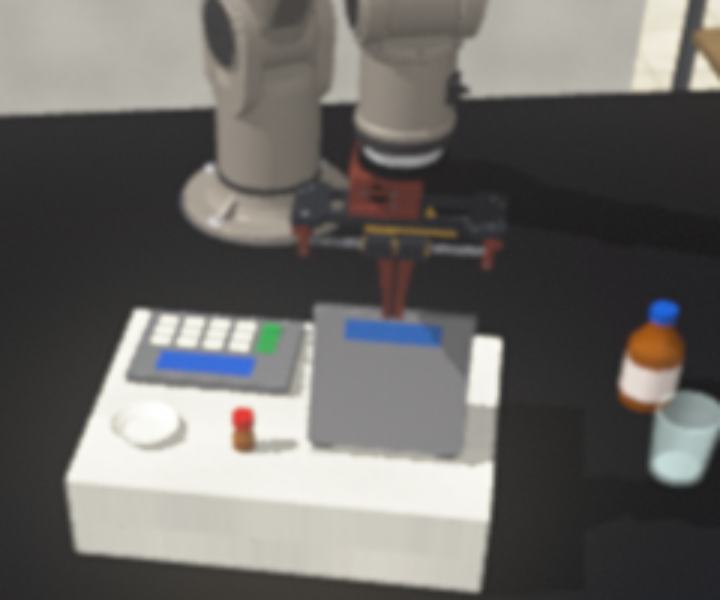

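The cover stands open and the fingers are above and behind it. Next I'll go down behind it and sweep it shut along its arc.

Emit:
servo_tool(motion="0 0 0.8 0; 0 0 0.8 0; 0 0 0.6 0; 0.4 0 -0.1 0; 0.5 0 -0.1 0; 0.36 0 0.15 0; 0.36 0 0.15 0; 0.35 0 0.15 0; 0.33 0 0.26 0; 0.32 0 0.27 0; 0.32 0 0.27 0; 0.29 0 0.33 0; 0.28 0 0.34 0; 0.28 0 0.33 0; 0.23 0 0.38 0; 0.23 0 0.38 0; 0.22 0 0.37 0; 0 0 0 0; 0 0 0 0")

```text
t: 11.55
ee_pos: [573.2, 94.8, 166.8]
tcp_rot: [0.108, 0.994, -0.0, -0.002]
contact_force: [-2.7, 0.1, 3.3]
grip_width: 0.009
finger_force: 1.6
```

Run:
```python
from h import *
print(arm.get_state()['contact_force'],toolmove([573.6,95.2,152.5]))
```

```text
[-2.68367912  0.06953369  3.31304261] [-0.01037555  0.0168568   0.47727468]
```

Emit:
servo_tool(motion="0 0 0.1 0; 0 0 0.1 0; 0 0 0.1 0; 0 0 0.1 0; 0 0 0.05 0; 0 0 0.05 0; 0 0 0 0; 0 0 0 0")

```text
t: 12.35
ee_pos: [575.6, 94.9, 154.4]
tcp_rot: [0.108, 0.994, 0.001, 0.001]
contact_force: [-7.0, 0.4, 17.0]
grip_width: 0.011
finger_force: 8.7
```

Emit:
servo_tool(motion="0 0 -0.3 0; 0 0 -0.6 0; 0 0 -1 0; 0 0 -1 0; 0 0 -1 0; 0.8 0 -0.5 0; 0.8 0 0 0; 0.8 0 0 0; 0 0 0 0; 0 0 0 0; 0 0 0 0; 0 0 0 0")

```text
t: 13.55
ee_pos: [505.6, 109.8, 284.5]
tcp_rot: [0.109, 0.994, -0.0, 0.0]
contact_force: [0.4, 0.5, 0.2]
grip_width: 0.004
finger_force: 0.0
```

Run:
```python
from h import *
_,t2=snap("scene","pics/s5.png"); print(arm.get_state()['contact_force'])
cv2.imwrite("pics/s5c.png",cv2.resize(t2[140:280,140:480],(800,330))[:,:,::-1])
```

```text
[-0.35170654  0.03015226 -0.35214203]
```

View pics/s5c.png

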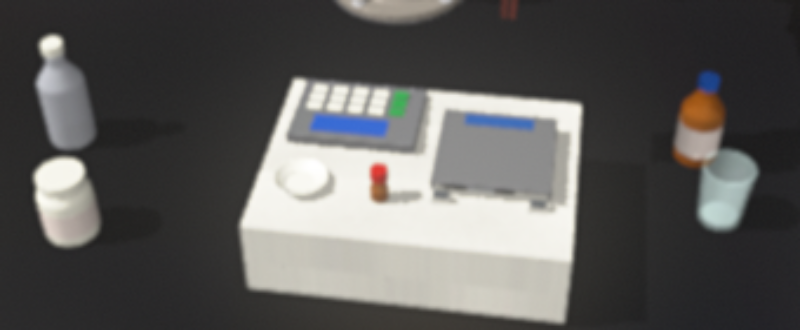

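The cover is latched shut (its stripe is at (500,122) in the crop), all the bottles and dishes are in place, and the robot is clear.

```bash
python3 -c "
from bench import arm
print(arm.close_job())"
```

```text
the job is handed in; nothing more can be done
None
```

The job is handed in: I popped the cover open, pushed the cuvette down to its stop and pressed the cover shut again; the last picture shows the cover closed and the bottles and dishes in place, but the hand-in returned no verdict.

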